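# Shift the bottle roller into third and start it

### The arm

A 6-joint arm with a two-finger parallel gripper is mounted at the origin on the work surface. World frame = base frame: x ahead of the robot, y to its left, z up, the work surface at z = 0. Lengths are in m, angles in rad, forces in N, time in s.
With the tool pointing down it reaches from about 0.275 to 0.875 m from the base axis. Payload 12.5 kg.
Tool frame: the origin (TCP) lies at the very end of the fingers, on their centre line; the grasp point (between the pads) lies 19 mm behind it; z points along the fingers, x is the direction in which the jaws open and shut, and the axes are right-handed (so a half turn about z gives the same grasp; the last joint's range is limited). The gripper opens to 85 mm and grips with 20 to 120 N. Pads are 22 mm wide; open, the fingers measure 114 mm over their backs; the gripper's body (76 mm by 85 mm) begins 54 mm behind the grasp point. The pads swing forward as they close: fully open they stand 13 mm farther back than shut.
Start: joints at [-0.085, 0.351, 1.652, -0, 1.139, -0.085], TCP at [0.55, 0, 0.231] pointing down, gripper open.
Joint ranges: [-2.75, 2.75], [-0.79, 2.1], [0.01, 2.65], [-1.57, 4.71], [0.07, 3.14], [-2.87, 2.87]. Speed limits (rad/s): [2.22, 2.22, 2.79, 3.14, 3.14, 3.14].

### API

Orientations are given as a 3x3 rotation matrix whose columns are the frame's x, y, z axes.
In Python, from plant import * gives the robot as it stands. The module is installed in compiled form; this text tells all that it offers.
- The arm moves only by the tool servo_tool, never from a script. Its argument "commands" is a list that holds one entry, the list of rows, each a list of 6 numbers: the shift along the tool's x, y, z in units of 0.03 m (1.0 is 0.03 m), then the turn, a rotation vector about the tool's x, y, z in units of 0.15 rad (1.0 is 0.15 rad). In form: [[[tx, ty, tz, ax, ay, az], ...]]. A call has exactly 5 rows; each row shifts and turns the commanded pose from where the row before left it, along the tool's axes as they then stand; what a row does not reach is not made up. A row lasts 1/10 s, in which the tool goes at most 50 mm and 8.59 degrees, less where a joint would pass 70% of its speed; a pose out of reach is approached as far as the arm can. A call with a number of a shift or a turn outside -1 to 1 is refused whole. A call with a gripper value outside its range is refused whole. "grip" is the closure, from 0 (fully open) to 1 (shut), set as the call begins (left out, the last holds). The fingers move at their own pace and stop on an object; "grip_force" is the grip in N (left out, the last holds). Time passes only in rows, so rows that do not move let the fingers close, or fill a call up. It gives the time, the measured TCP pose, the force and the opening at its end, in the units of the state.
- sense(): the state, without advancing time (a new reading comes with each control period).
- camera(name): name is "scene" or "side" or "wrist"; returns the picture (400x640x3 uint8, blue, green, red); there is no depth.
- camera_params(name): a dict with "fx", "fy", "cx", "cy" (pixels), "dist" ([k1, k2, p1, p2, k3] as OpenCV has them; the pictures are not rectified), "view" (4x4, takes a point from world to camera coordinates); the wrist camera has in their place "T_tool_cam" (4x4, takes a point from camera to tool coordinates, whose origin is the TCP and whose axes are the tool frame's). Camera axes: x right, y down, z forward; pixel columns grow to the right and rows downward; lengths in m; the calibration is good to about 2 mm. A picture is of the moment at which its call begins: read the wrist's pose just before it. camera_params takes no time and is no camera call.
- finish_job(): hands the job in, once; it reports no verdict.
Trained networks look in the newest picture that a camera, given by its name, has taken for a name from the list of things; names that differ only in an ending like _2 or _b are one class to them, and where a whole thing is asked for, a point or a joint stands for the part that bears it (a point fixed in the world has none). Each returns a list of dicts, best first, with "p" (0 to 1); they miss things now and then, are a little off and sometimes report something else, mostly with a low value. They report only what shows in the picture. A call takes as long as a camera call.
- silhouettes(camera, label): "region" (400x640 bool, what is visible of it).
- tip_of(camera, label): "position" ([x, y, z] in m, in world coordinates, good to about 4 mm: a listed point, or the origin of a listed thing).
The state is a dict: "t": time; "joint_pos": joint angles; "qvel": joint speeds; "effort": joint torques, N m; "position": TCP position; "tcp_rot": TCP orientation; "ft_force": force on the tool from outside, world axes, zero at the start; "ft_torque": the same for the moment, N m; "gripper_width": opening from 0.0 (shut) to 1.0 (fully open).
Only numpy, scipy, OpenCV 4.12 (cv2) and the standard library are available. Lean on these libraries where they do the work, as an engineer would, in place of code of your own. Each camera call takes 0.05 s, during which the arm holds its last target. There are 200 camera calls.

### The job

A jar of reagent lies on the bottle roller, ready to be mixed: push the yellow gear knob through the H-shaped gate, first to the middle channel, then across to the right, then forward until it is fully home in the third slot (the one marked with three dots, far right), and then press the green start button fully down and let go of it. Only push the knob with the outside of the fingers, never take it between them; do not press green before the lever is in third, leave the red button alone, and leave the jar, the bottles and the other things where they are.

Things in the scene. Friction and masses are not known exactly. Their poses are not given: they have to be found in the camera images.
- roller: Bottle roller, fixed to the table at a yaw within 0.25 rad. Origin: on the table under the gate's centre; +x away from the operator (forward), +y to the left, z up. Grey gearbox 200 mm (x) by 220 mm (y -85 to +135 mm); left of it (y 135 to 385 mm) a low deck with two black rollers carries the jar, its top 130 mm above the table. The buttons stand on a strip at y = +107 mm.
- gate (a point): Centre of the H-shaped gate, on the top of its aluminium plate, 92 mm above the table. Opening 55 mm (x) by 52 mm (y); two lands 16 mm wide, 5 mm thick, reach in from the far and near edges and leave an 18 mm cross channel. Black dots on the plate mark the slots: one = far left (+x, +y), two = near left, three = far right (+x, -y), four = near right.
- knob (a point): Centre of the yellow ball knob, 36 mm in diameter, at the top of a 12 mm steel rod that stands up through the gate. Knob centre 155 mm from the pivot, which lies 20 mm above the table under the gate's centre, so the knob centre is 165 to 175 mm above the table; it rides on an arc.
- gear_cross (a joint): Sideways lean of the lever in rad: -0.25 in the left slots, 0 in the middle, +0.25 in the right slots (the knob moves 155 mm per rad, to the roller's -y). It starts on the left, -0.25 to -0.22. It can pass from left to right only while gear_fore is within about 0.04 of zero. About 2.3 N at the knob moves it; it stays where it is left.
- gear_fore (a joint): Fore and aft lean of the lever in rad: +0.27 at the far end of slots one and three, 0 in the cross channel, -0.27 at the near end of slots two and four (the knob moves 155 mm per rad, to the roller's +x). It starts anywhere from -0.27 to +0.27. It can enter slot three only once gear_cross is above about 0.21. About 3 N at the knob moves it; it stays where it is left.
- neutral (a point): Where the knob's centre is with the lever upright in the middle of the gate (both lever joints 0).
- slot3 (a point): Where the knob's centre is with the lever fully home in the third slot (gear_cross 0.25, gear_fore 0.27).
- start_top (a point): Centre of the top of the round green start button, 28 mm across, in a black housing on the strip at the near left corner of the gearbox; pressed straight down.
- start (a joint): Travel of the green start button in m: 0 up, 0.006 fully down; a spring brings it back (5 N fully down).
- stop_top (a point): Centre of the top of the round red stop button, same size, 110 mm farther along the roller's +x than the green one. Do not press.
- stop (a joint): Travel of the red stop button in m: 0 up, 0.006 fully down.
- amber_jar: Loose bystander: amber glass jar 80 mm across and 166 mm long with a paper label and a black lid, lying on the two rollers along the roller's y. Origin: on its axis at mid-length of the glass, 90 mm above the table. Leave it there.
- white_bottle_a: Loose bystander: square white plastic reagent bottle, 62 x 62 mm, 128 mm tall, blue screw cap 52 mm across. Origin: centre of its underside, z up. Leave it standing.
- white_bottle_b: Loose bystander: square white plastic reagent bottle, 62 x 62 mm, 128 mm tall, blue screw cap 52 mm across. Origin: centre of its underside, z up. Leave it standing.
- brown_jar_a: Loose bystander: brown glass jar, 60 mm across, 100 mm tall, black lid. Origin: centre of its underside, z up. Leave it standing.
- brown_jar_b: Loose bystander: brown glass jar, 60 mm across, 100 mm tall, black lid. Origin: centre of its underside, z up. Leave it standing.
- scoop: Loose bystander: metal spoon with a wooden handle, about 200 mm long, lying on the table at the left. Leave it.
- blue_cap: Loose bystander: blue bottle cap, a disc 52 mm across and 22 mm high, on the table, near side, right of the roller. Leave it.

How it is judged:
On the way, in this order (a step that is already met when the one before it is completed fails the run):
1. the lever has been pushed across to the right side of the gate (value of joint gear_cross above 0.195 rad).
2. the lever is fully forward in the third slot (value of joint gear_cross above 0.195 rad and value of joint gear_fore above 0.235 rad), for 0.1 s.
3. the green start button is pressed down (all of step 2 and value of joint start above 0.0045 m).
4. the green start button is let go (value of joint start below 0.0015 m).
At the end, for the whole second after the job is handed in: The lever stands at rest in the third slot (gear_cross above 0.195, gear_fore above 0.235 rad, that is within about 6 mm of the end stop at the knob), both buttons are up again, and every loose thing is within 30 mm of where it stood (all of step 2 and value of joint each of start, stop below 0.0015 m and velocity of joint gear_fore between -0.05 and 0.05 rad/s and distance of each of amber_jar, white_bottle_a, white_bottle_b, brown_jar_a, brown_jar_b, scoop, blue_cap from where it was at the start of the episode below 0.03 m); the robot touches nothing.
It fails at once if the knob is taken between the fingers (the point between the fingertips comes within 20 mm of the knob's centre) (distance between the grasp point and knob below 0.02 m).
It fails at once if the green button is pressed (over 3 mm) while the lever is not in third (value of joint start above 0.003 m and not (value of joint gear_cross above 0.195 rad and value of joint gear_fore above 0.235 rad)).
It fails at once if the red button is pressed (over 3 mm) (value of joint stop above 0.003 m).
It fails at once if a bystander is moved by more than 30 mm, lifted or knocked over (not (distance of amber_jar from where it was at the start of the episode below 0.03 m) or not (distance of white_bottle_a from where it was at the start of the episode below 0.03 m) or not (distance of white_bottle_b from where it was at the start of the episode below 0.03 m) or not (distance of brown_jar_a from where it was at the start of the episode below 0.03 m) or not (distance of brown_jar_b from where it was at the start of the episode below 0.03 m) or not (distance of scoop from where it was at the start of the episode below 0.03 m) or not (distance of blue_cap from where it was at the start of the episode below 0.03 m) or angle between any of white_bottle_a, white_bottle_b, brown_jar_a, brown_jar_b's own z axis and vertical above 0.5 rad).
It also fails if it takes over 64 s, if anything falls off the work surface, if the arm or the gripper's body presses on something with over 40 N, if the wrist force passes 120 N, or if a joint passes its speed limit or range.

## Working session

There is one attempt and no reset: what is moved stays moved. The work goes in short steps, Python scripts to look and compute and a tool call to move; the robot and the scene stay as the last step left them, time stands still between calls to the robot, and variables do not carry over. Pictures are saved under pics/ and viewed, about 8 in all and at most 12, crops included, and the job is handed in when it is done.

Besides the shell and the picture viewer there is one more tool, called after "Request:" by a JSON object that holds its "op" and its "data", one argument or row to a line. servo_tool: Moves the arm, as the interface text tells. Shifts and turns lie within -1 to 1; 1 stands for 0.03 m of shift or 0.15 rad of turn. Its arguments: {"type":"object","properties":{"commands":{"type":"array","items":{"type":"array","items":{"type":"array","items":{"type":"number"}}}},"grip":{"type":"number"},"grip_force":{"type":"number"}},"required":["commands"]}

```bash
mkdir -p pics; python3 - <<'E'
from plant import *
import cv2, numpy as np
s=sense(); print(s['t'],s['position'],s['tcp_rot'],s['gripper_width'])
ims=[]
for c in ("scene","side"):
    im=camera(c); ims.append(im); cv2.imwrite(f'pics/{c}0.png',im)
    for l in ("knob","gate","neutral","slot3","start_top","stop_top","roller","amber_jar","white_bottle_a","brown_jar_a"):
        r=tip_of(c,l)
        print(c,l,[(round(d['p'],2),np.round(d['position'],3).tolist()) for d in r[:3]])
cv2.imwrite('pics/both.png',np.vstack(ims)[:, :])
print(sense()['t'])
E
```

```text
0.0 [5.49653652e-01 6.60368925e-05 2.30751419e-01] [[ 9.99999304e-01  2.84429036e-05 -1.17913662e-03]
 [ 2.85827173e-05 -9.99999993e-01  1.18556288e-04]
 [-1.17913324e-03 -1.18589908e-04 -9.99999298e-01]] 0.9981477979612574
scene knob [(0.5, [0.561, -0.078, 0.164])]
scene gate [(0.89, [0.529, -0.119, 0.095]), (0.75, [0.56, -0.079, 0.165])]
scene neutral [(0.59, [0.53, -0.122, 0.174])]
scene slot3 [(0.61, [0.575, -0.148, 0.164])]
scene start_top [(0.44, [0.46, -0.025, 0.114])]
scene stop_top [(0.41, [0.566, -0.007, 0.118])]
scene roller [(0.62, [0.528, -0.122, -0.002])]
scene amber_jar [(0.73, [0.49, 0.12, 0.09])]
scene white_bottle_a [(0.84, [0.663, -0.395, -0.002]), (0.65, [0.508, -0.411, 0.0])]
scene brown_jar_a [(0.96, [0.75, -0.193, -0.0]), (0.95, [0.796, -0.016, 0.001])]
side knob []
side gate [(0.76, [0.529, -0.115, 0.092])]
side neutral [(0.85, [0.533, -0.121, 0.17]), (0.59, [0.506, -0.411, 0.001]), (0.29, [0.564, -0.079, 0.163])]
side slot3 [(0.73, [0.526, -0.12, 0.092]), (0.64, [0.533, -0.122, 0.173]), (0.61, [0.375, -0.288, 0.001])]
side start_top [(0.36, [0.453, -0.024, 0.112])]
side stop_top [(0.37, [0.568, -0.01, 0.11])]
side roller [(0.86, [0.532, -0.122, 0.004])]
side amber_jar [(0.67, [0.492, 0.12, 0.09])]
side white_bottle_a [(0.94, [0.663, -0.398, -0.001]), (0.7, [0.504, -0.409, 0.003]), (0.48, [0.486, 0.515, 0.001])]
side brown_jar_a [(0.81, [0.794, -0.021, 0.001]), (0.71, [0.749, -0.199, -0.003])]
1.1
```

View pics/scene0.png

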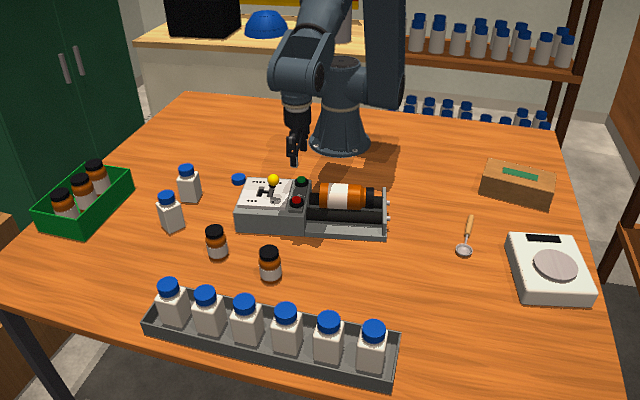

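View pics/side0.png

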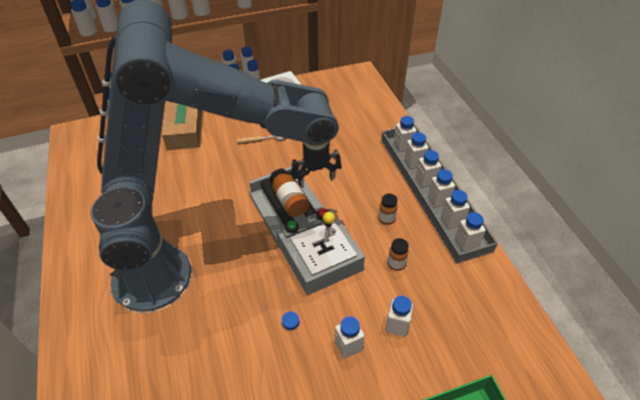

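The gate is at about (0.530, -0.120), the yaw is about +0.15, and the knob is in slot one (far left). In the scene view the knob is at pixel (273,180), green at (301,182) and red at (297,201). I'll triangulate from the pictures I already have.

```bash
cat > h.py <<'E'
from plant import *
import cv2, numpy as np
BOX={'scene':(225,160,330,220),'side':(270,195,350,270)}
HSV={'knob':[(22,120,120),(35,255,255)],'green':[(45,100,30),(85,255,255)],'red':[(0,180,60),(4,255,255)]}
def blob(im,c,k):
    x0,y0,x1,y1=BOX[c]; m=cv2.inRange(cv2.cvtColor(im[y0:y1,x0:x1],cv2.COLOR_BGR2HSV),*map(np.array,HSV[k]))
    n,_,st,ce=cv2.connectedComponentsWithStats(m); i=1+np.argmax(st[1:,4]); return ce[i]+[x0,y0],st[i,4]
def tri(ims,k):
    P=[];U=[]
    for c in ims:
        q=camera_params(c);K=np.array([[q['fx'],0,q['cx']],[0,q['fy'],q['cy']],[0,0,1]])
        p,a=blob(ims[c],c,k);print(k,c,p.round(1),a)
        U.append(cv2.undistortPoints(p.reshape(1,1,2).astype(float),K,np.array(q['dist'])).reshape(2,1));P.append(np.array(q['view'])[:3])
    X=cv2.triangulatePoints(P[0],P[1],U[0],U[1]).ravel();return X[:3]/X[3]
O=np.array([.531,-.121]); YAW=.15
def look(tag=None):
    ims={c:camera(c) for c in BOX}
    if tag: [cv2.imwrite(f'pics/{tag}_{c}.png',i) for c,i in ims.items()]
    return ims
def rep(X,o=O,y=YAW):
    d=X[:2]-o; c,s=np.cos(y),np.sin(y); return np.array([c*d[0]+s*d[1],-s*d[0]+c*d[1]]).round(4)
E
python3 - <<'E'
from h import *
ims={c:cv2.imread(f'pics/{c}0.png') for c in BOX}
for k in HSV:
    X=tri(ims,k);print(k,X.round(4),rep(X))
E
```

```text
knob scene [272.7 179.1] 95
knob side [328.4 216.7] 85
knob [ 0.5627 -0.0788  0.1682] [0.0376 0.037 ]
green scene [300.9 179.2] 51
green side [291.2 224.2] 72
green [ 0.4591 -0.0237  0.1091] [-0.0565  0.1069]
red scene [296.1 199.4] 57
red side [321.8 211.5] 30
red [ 0.5659 -0.0062  0.1091] [0.0517 0.1083]
```

Request:
{"op": "servo_tool", "data": {
  "commands": [
    [[0.8,0.5,0,0,0,-1],[0.8,0.5,0,0,0,0],[0.8,0.5,0,0,0,0],[0,0,0,0,0,0],[0,0,0,0,0,0]]
  ],
  "grip": 1
}}

```text
t: 1.6
position: [0.6257, -0.0375, 0.2308]
tcp_rot: [[0.989, 0.149, -0.001], [0.149, -0.989, 0.0], [-0.001, -0.0, -1.0]]
ft_force: [-0.4, -0.1, 1.0]
gripper_width: 0.142
```

Request:
{"op": "servo_tool", "data": {
  "commands": [
    [[0,1,0,0,0,0],[-0.2,0,0.8,0,0,0],[-0.2,0,1,0,0,0],[0,0,1,0,0,0],[0,0,0,0,0,0]]
  ]
}}

```text
t: 2.1
position: [0.6158, -0.0681, 0.144]
tcp_rot: [[0.989, 0.15, -0.007], [0.15, -0.989, 0.001], [-0.006, -0.002, -1.0]]
ft_force: [0.1, -0.1, -1.2]
gripper_width: 0.0
```

```bash
python3 - <<'E'
from h import *
ims=look('a'); s=sense();print(s['t'],s['position'].round(4) if hasattr(s['position'],'round') else s['position'],s['ft_force'],s['gripper_width'],'tcp in roller',rep(np.array(s['position'])))
a=cv2.resize(ims['scene'][130:230,215:335],None,fx=5,fy=5,interpolation=2)
b=cv2.resize(ims['side'][150:290,240:380],None,fx=4,fy=4,interpolation=2)
w=cv2.resize(camera('wrist'),(600,375))
cv2.imwrite('pics/a1.png',a);cv2.imwrite('pics/aw.png',np.hstack([b[:375,:200*0+560]][0:1]) )
cv2.imwrite('pics/comb.png',np.vstack([np.hstack([cv2.resize(a,(360,300)),cv2.resize(b,(300,300))]),np.hstack([cv2.resize(w,(480,300)),np.zeros((300,180,3),np.uint8)])]))
E
```

```text
2.2 [ 0.6184 -0.0686  0.1482] [ 0.1112048  -0.50183241  0.52321147] -0.0016897027083211723 tcp in roller [0.0943 0.0388]
```

View pics/comb.png

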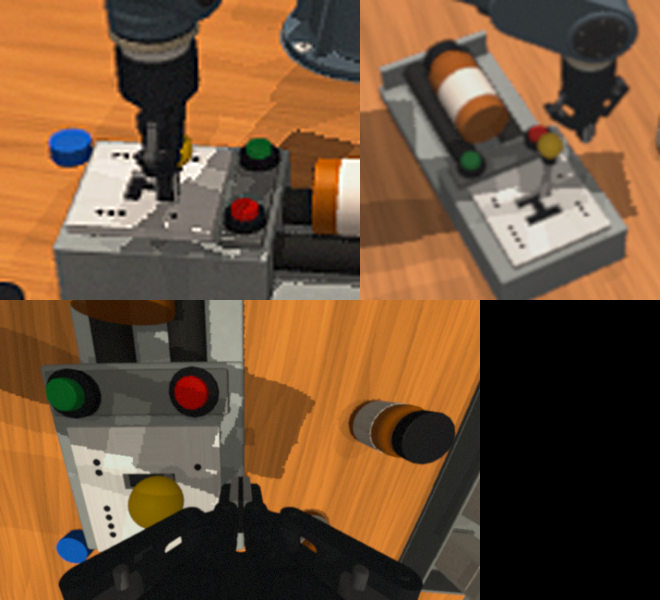

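The gripper is shut, and the wrist view shows the fingers on the far side of the knob (knob at about (155,503) in the lower panel). Next I push it toward the near side.

Request:
{"op": "servo_tool", "data": {
  "commands": [
    [[-0.4,0,-0.15,0,0,0],[-0.4,0,0,0,0,0],[-0.4,0,0,0,0,0],[-0.4,0,0,0,0,0],[-0.2,0,0,0,0,0]]
  ]
}}

```text
t: 2.75
position: [0.5663, -0.0771, 0.1544]
tcp_rot: [[0.989, 0.149, 0.005], [0.149, -0.989, -0.001], [0.005, 0.002, -1.0]]
ft_force: [3.5, 1.1, 3.0]
gripper_width: -0.0
```

```bash
cat > m.py <<'E'
from h import *
ims=look('b'); s=sense();print(s['t'],np.round(s['position'],4),np.round(s['ft_force'],1),'tcp',rep(np.array(s['position'])))
X=tri(ims,'knob');print('knob',X.round(4),rep(X))
E
python3 m.py
```

```text
2.85 [ 0.5658 -0.0771  0.1535] [3.1 0.4 2.5] tcp [0.041  0.0382]
knob scene [278.3 173.6] 23
knob side [320.6 219.9] 60
knob [ 0.5343 -0.0758  0.1668] [0.01   0.0442]
```

Request:
{"op": "servo_tool", "data": {
  "commands": [
    [[-0.2,0,0,0,0,0],[-0.2,0,0,0,0,0],[0,0,0,0,0,0],[0.4,0,0,0,0,0],[0.4,0,0,0,0,0]]
  ]
}}

```text
t: 3.35
position: [0.5765, -0.0751, 0.1513]
tcp_rot: [[0.989, 0.149, -0.002], [0.149, -0.989, 0.0], [-0.002, -0.001, -1.0]]
ft_force: [0.9, 0.2, -0.3]
gripper_width: 0.004
```

```bash
cat > w.py <<'E'
from h import *
# knob from wrist camera, ray cut with the knob's height
s=sense(); im=camera('wrist'); cv2.imwrite('pics/w.png',im); q=camera_params('wrist')
m=cv2.inRange(cv2.cvtColor(im,cv2.COLOR_BGR2HSV),np.array((22,150,60)),np.array((32,255,255)))
n,_,st,_=cv2.connectedComponentsWithStats(m); lab=_; 
n,L,st,ce=cv2.connectedComponentsWithStats(m); i=1+np.argmax(st[1:,4])
cs,_=cv2.findContours((L==i).astype(np.uint8),0,1); (u,v),r=cv2.minEnclosingCircle(max(cs,key=cv2.contourArea))
print('pix',u,v,r,st[i])
K=np.array([[q['fx'],0,q['cx']],[0,q['fy'],q['cy']],[0,0,1]])
d=np.append(cv2.undistortPoints(np.array([[[u,v]]]),K,np.array(q['dist'])).ravel(),1)
R=np.array(s['tcp_rot']);T=np.array(q['T_tool_cam']);p=R@T[:3,3]+s['position'];d=R@T[:3,:3]@d
X=p+d*(.172-p[2])/d[2];print('wrist knob',X.round(4),rep(X))
E
python3 w.py; python3 m.py
```

```text
pix 212.15948486328125 269.97491455078125 38.16712951660156 [ 175  234   75   70 3643]
wrist knob [ 0.5233 -0.0834  0.172 ] [-0.002   0.0384]
3.5 [ 0.5765 -0.0751  0.151 ] [-0.8 -0.1  0.5] tcp [0.0518 0.0386]
knob scene [278.6 171.5] 29
knob side [316.6 221.2] 71
knob [ 0.5221 -0.0782  0.1668] [-0.0024  0.0437]
```

Request:
{"op": "servo_tool", "data": {
  "commands": [
    [[0,-0.8,0,0,0,0],[0,-0.8,0,0,0,0],[-0.8,0,0,0,0,0],[-0.97,0,0,0,0,0],[0,0,0,0,0,0]]
  ]
}}

```text
t: 4.0
position: [0.5137, -0.0357, 0.1512]
tcp_rot: [[0.989, 0.149, -0.004], [0.149, -0.989, 0.0], [-0.004, -0.001, -1.0]]
ft_force: [0.9, 0.3, -0.4]
gripper_width: 0.002
```

```bash
python3 m.py
```

```text
4.1 [ 0.5168 -0.0358  0.1519] [0.  0.3 0.3] tcp [-0.0013  0.0863]
knob scene [275.2 170.8] 95
knob side [316.9 220.9] 74
knob [ 0.5238 -0.0849  0.1717] [-0.0017  0.0368]
```

Request:
{"op": "servo_tool", "data": {
  "commands": [
    [[0,0.5,0,0,0,0],[0,0.5,0,0,0,0],[0,0.5,0,0,0,0],[0,0.5,0,0,0,0],[0,0.5,0,0,0,0]]
  ]
}}

```text
t: 4.6
position: [0.5288, -0.1114, 0.1517]
tcp_rot: [[0.989, 0.149, -0.0], [0.149, -0.989, 0.0], [-0.0, -0.0, -1.0]]
ft_force: [0.5, 2.7, 2.6]
gripper_width: -0.003
```

```bash
python3 m.py
```

```text
4.7 [ 0.5288 -0.112   0.1516] [-1.4  0.4 -0.4] tcp [-0.0008  0.0092]
knob scene [257.1 169.8] 72
knob side [325.6 234.2] 72
knob [ 0.5323 -0.1406  0.1722] [-0.0017 -0.0196]
```

Request:
{"op": "servo_tool", "data": {
  "commands": [
    [[0,0.3,0,0,0,0],[0,0.25,0,0,0,0],[0,0.1,0,0,0,0],[0,0.05,0,0,0,0],[0,0,0,0,0,0]]
  ]
}}

```text
t: 5.2
position: [0.5316, -0.1306, 0.1517]
tcp_rot: [[0.989, 0.149, -0.0], [0.149, -0.989, 0.0], [-0.0, -0.0, -1.0]]
ft_force: [-0.8, 1.0, -1.1]
gripper_width: -0.002
```

```bash
python3 m.py
```

```text
5.3 [ 0.5317 -0.1305  0.1518] [-0.1  1.7 -1. ] tcp [-0.0007 -0.0095]
knob scene [250.9 170.3] 75
knob side [328.4 239.1] 71
knob [ 0.5351 -0.1594  0.17  ] [-0.0016 -0.0386]
```

Request:
{"op": "servo_tool", "data": {
  "commands": [
    [[0,0.05,0,0,0,0],[0,0.05,0,0,0,0],[0,0,0,0,0,0],[0,-0.4,0,0,0,0],[0,-0.4,0,0,0,0]]
  ]
}}

```text
t: 5.8
position: [0.5287, -0.1094, 0.152]
tcp_rot: [[0.989, 0.149, 0.001], [0.149, -0.989, -0.001], [0.001, 0.001, -1.0]]
ft_force: [0.5, 0.4, -0.2]
gripper_width: -0.001
```

```bash
python3 m.py; python3 w.py
```

```text
5.9 [ 0.5284 -0.1084  0.152 ] [-0.2 -0.   0.3] tcp [-0.0007  0.0128]
knob scene [250.9 169.8] 95
knob side [328.8 239.5] 63
knob [ 0.5351 -0.1603  0.1708] [-0.0019 -0.0395]
pix 320.5 324.69049072265625 11.248948097229004 [315 314  12  22 219]
wrist knob [ 0.5335 -0.1417  0.172 ] [-0.0006 -0.0208]
```

Request:
{"op": "servo_tool", "data": {
  "commands": [
    [[-0.8,0,0,0,0,0],[-0.8,0,0,0,0,0],[0,0.86,0,0,0,0],[0,0.86,0,0,0,0],[0,0,0,0,0,0]]
  ]
}}

```text
t: 6.45
position: [0.4894, -0.1704, 0.1522]
tcp_rot: [[0.989, 0.148, 0.001], [0.148, -0.989, -0.001], [0.001, 0.001, -1.0]]
ft_force: [-0.4, 0.3, -0.2]
gripper_width: 0.001
```

Request:
{"op": "servo_tool", "data": {
  "commands": [
    [[0.4,0,0,0,0,0],[0.4,0,0,0,0,0],[0.4,0,0,0,0,0],[0.3,0,0,0,0,0],[0,0,0,0,0,0]]
  ]
}}

```text
t: 6.95
position: [0.5343, -0.1606, 0.1515]
tcp_rot: [[0.989, 0.151, -0.0], [0.151, -0.989, 0.0], [-0.0, -0.0, -1.0]]
ft_force: [-0.9, 0.1, 0.4]
gripper_width: 0.002
```

```bash
python3 m.py
```

```text
7.05 [ 0.5335 -0.1609  0.1516] [0.1 1.1 0.4] tcp [-0.0035 -0.0398]
knob scene [249.4 176. ] 90
knob side [338.5 236.8] 42
knob [ 0.5651 -0.1555  0.1667] [ 0.0285 -0.0392]
```

Request:
{"op": "servo_tool", "data": {
  "commands": [
    [[0.25,0,0,0,0,0],[0.15,0,0,0,0,0],[0.1,0,0,0,0,0],[0.05,0,0,0,0,0],[0,0,0,0,0,0]]
  ]
}}

```text
t: 7.55
position: [0.5491, -0.1587, 0.1513]
tcp_rot: [[0.989, 0.15, -0.002], [0.15, -0.989, 0.0], [-0.002, -0.001, -1.0]]
ft_force: [-5.4, -0.3, -3.0]
gripper_width: 0.001
```

```bash
python3 m.py
```

```text
7.65 [ 0.549  -0.1587  0.1514] [-4.4  0.1 -2.3] tcp [ 0.0122 -0.04  ]
knob scene [248.8 179.1] 90
knob side [342.6 235.7] 37
knob [ 0.5781 -0.153   0.1638] [ 0.0418 -0.0387]
```

Request:
{"op": "servo_tool", "data": {
  "commands": [
    [[0.1,0,0,0,0,0],[0.1,0,0,0,0,0],[0,0,0,0,0,0],[0,0,0,0,0,0],[0,0,0,0,0,0]]
  ]
}}

```text
t: 8.15
position: [0.5536, -0.1577, 0.1507]
tcp_rot: [[0.989, 0.15, -0.005], [0.15, -0.989, 0.001], [-0.005, -0.002, -1.0]]
ft_force: [-10.2, -0.6, -5.1]
gripper_width: -0.0
```

```bash
python3 m.py
```

```text
8.25 [ 0.5536 -0.1577  0.1507] [-10.4  -1.   -3.5] tcp [ 0.0169 -0.0397]
knob scene [248.8 179.9] 90
knob side [343.6 235.3] 39
knob [ 0.5816 -0.152   0.1633] [ 0.0454 -0.0382]
```

Request:
{"op": "servo_tool", "data": {
  "commands": [
    [[-0.8,0,0,0,0,0],[-0.8,0,0,0,0,0],[-0.9,0,-0.5,0,0,0],[0,-0.7,0,0,0,0],[0,-0.7,0,0,0,0]]
  ]
}}

```text
t: 8.75
position: [0.4755, -0.1279, 0.1678]
tcp_rot: [[0.989, 0.148, 0.003], [0.148, -0.989, -0.001], [0.003, 0.001, -1.0]]
ft_force: [1.2, 0.2, 0.3]
gripper_width: -0.004
```

Request:
{"op": "servo_tool", "data": {
  "commands": [
    [[0,-0.9,0,0,0,0],[0,-0.9,0,0,0,0],[0,-0.9,0,0,0,0],[0,-0.76,0,0,0,0],[0,0,0,0,0,0]]
  ]
}}

```text
t: 9.25
position: [0.46, -0.0232, 0.1674]
tcp_rot: [[0.988, 0.151, 0.002], [0.151, -0.988, 0.0], [0.002, 0.0, -1.0]]
ft_force: [0.7, -1.2, 0.4]
gripper_width: 0.001
```

```bash
python3 m.py; python3 - <<'E'
from h import *
w=camera('wrist');a=cv2.imread('pics/b_scene.png');b=cv2.imread('pics/b_side.png')
a=cv2.resize(a[130:230,215:335],(360,300),interpolation=2);b=cv2.resize(b[150:290,240:380],(300,300),interpolation=2)
print([tip_of('wrist',l)[:1] for l in('start_top','knob')])
cv2.imwrite('pics/c.png',np.vstack([np.hstack([a,b]),np.hstack([cv2.resize(w,(480,300)),np.zeros((300,180,3),np.uint8)])]))
E
```

```text
9.35 [ 0.4603 -0.025   0.1673] [-0.4 -0.1  0.7] tcp [-0.0555  0.1055]
knob scene [248.7 178.8] 93
knob side [341.6 233.7] 78
knob [ 0.5781 -0.1504  0.1673] [ 0.0422 -0.0361]
[[{'position': [0.4592, -0.0234, 0.1159], 'p': 0.94}], []]
```

View pics/c.png

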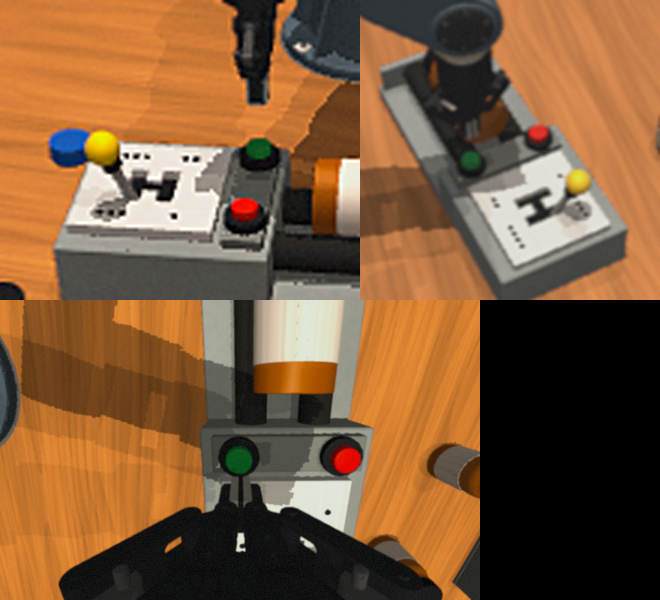

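The lever is in slot three, and the wrist network puts green at (0.459, -0.023), under the tip. Now I descend.

Request:
{"op": "servo_tool", "data": {
  "commands": [
    [[0,0,0.6,0,0,0],[0,0,0.6,0,0,0],[0,0,0.25,0,0,0],[0,0,0.15,0,0,0],[0,0,0,0,0,0]]
  ]
}}

```text
t: 10.0
position: [0.4596, -0.0252, 0.1187]
tcp_rot: [[0.989, 0.149, -0.0], [0.149, -0.989, 0.0], [-0.0, -0.0, -1.0]]
ft_force: [0.9, -1.1, -0.1]
gripper_width: -0.001
```

Request:
{"op": "servo_tool", "data": {
  "commands": [
    [[0,0,0.1,0,0,0],[0,0,0.1,0,0,0],[0,0,0.05,0,0,0],[0,0,0,0,0,0],[0,0,0,0,0,0]]
  ]
}}

```text
t: 10.5
position: [0.46, -0.0251, 0.1116]
tcp_rot: [[0.989, 0.15, 0.001], [0.15, -0.989, -0.0], [0.001, 0.0, -1.0]]
ft_force: [2.0, -1.6, 2.9]
gripper_width: -0.001
```

Request:
{"op": "servo_tool", "data": {
  "commands": [
    [[0,0,0.1,0,0,0],[0,0,0.05,0,0,0],[0,0,0,0,0,0],[0,0,0,0,0,0],[0,0,0,0,0,0]]
  ]
}}

```text
t: 11.0
position: [0.4601, -0.0251, 0.1078]
tcp_rot: [[0.989, 0.15, 0.001], [0.15, -0.989, -0.0], [0.001, 0.0, -1.0]]
ft_force: [-2.9, -0.3, 19.3]
gripper_width: 0.0
```

Request:
{"op": "servo_tool", "data": {
  "commands": [
    [[0,0,0.04,0,0,0],[0,0,0,0,0,0],[0,0,0,0,0,0],[0,0,0,0,0,0],[0,0,0,0,0,0]]
  ]
}}

```text
t: 11.5
position: [0.4602, -0.0251, 0.1075]
tcp_rot: [[0.989, 0.15, 0.002], [0.15, -0.989, -0.0], [0.002, 0.001, -1.0]]
ft_force: [-7.3, 0.1, 33.6]
gripper_width: -0.001
```

```bash
python3 - <<'E'
from h import *
im=camera('wrist');s=sense();print(s['position'],s['ft_force'])
b=camera('side');a=camera('scene')
cv2.imwrite('pics/d.png',np.hstack([cv2.resize(im[150:350,200:440],(360,300),interpolation=2),cv2.resize(a[160:220,270:340],(350,300),interpolation=2)]))
E
```

```text
[ 0.46024061 -0.02508183  0.10749451] [-8.381302   -0.67099108 34.12014533]
```

View pics/d.png

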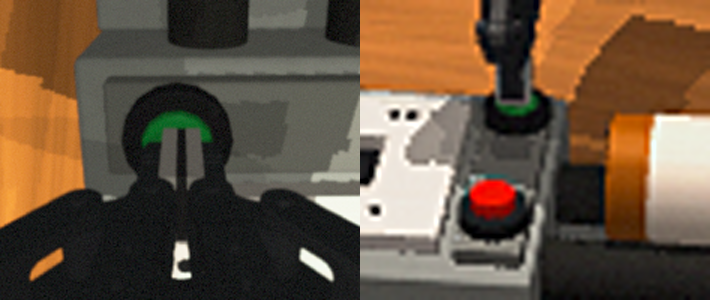

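The tip is on the green cap, which has sunk flush into its housing while red still stands up. The force rose 14 N over 0.3 mm, so the button is bottomed out. Next I let go and retreat.

Request:
{"op": "servo_tool", "data": {
  "commands": [
    [[0,0,-0.5,0,0,0],[0,0,-0.8,0,0,0],[0,0,-1,0,0,0],[0,0,-1,0,0,0],[0,0,0,0,0,0]]
  ]
}}

```text
t: 12.15
position: [0.4609, -0.0251, 0.2075]
tcp_rot: [[0.989, 0.149, 0.005], [0.149, -0.989, -0.001], [0.005, 0.001, -1.0]]
ft_force: [0.2, 0.1, -0.4]
gripper_width: -0.002
```

Request:
{"op": "servo_tool", "data": {
  "commands": [
    [[0,0,-0.5,0,0,0],[-0.5,0,0,0,0,0],[0,0,0,0,0,0],[0,0,0,0,0,0],[0,0,0,0,0,0]]
  ]
}}

```text
t: 12.65
position: [0.445, -0.0272, 0.2191]
tcp_rot: [[0.989, 0.149, -0.001], [0.149, -0.989, 0.0], [-0.001, -0.0, -1.0]]
ft_force: [-0.6, -0.7, -0.1]
gripper_width: 0.002
```

```bash
python3 m.py; python3 - <<'E'
from h import *
for c in('scene','side'):
    camera(c)
    for l in ("slot3","knob","amber_jar","white_bottle_a","brown_jar_a"):
        print(c,l,[np.round(d['position'],3).tolist() for d in tip_of(c,l)[:2]])
a=cv2.imread('pics/b_scene.png')
cv2.imwrite('pics/e.png',cv2.resize(a[120:300,130:490],(800,400),interpolation=2))
E
```

```text
12.75 [ 0.445  -0.0272  0.2192] [-0.   0.4  0.6] tcp [-0.071   0.1056]
knob scene [248.7 178.8] 93
knob side [341.4 233.8] 83
knob [ 0.5778 -0.1504  0.1671] [ 0.0418 -0.0361]
scene slot3 [[0.577, -0.148, 0.166], [0.566, -0.006, 0.115]]
scene knob [[0.53, -0.12, 0.001], [0.575, -0.151, 0.164]]
scene amber_jar [[0.493, 0.122, 0.094]]
scene white_bottle_a [[0.508, -0.408, 0.0], [0.662, -0.393, -0.005]]
scene brown_jar_a [[0.794, -0.017, 0.002], [0.75, -0.196, 0.005]]
side slot3 [[0.577, -0.157, 0.16]]
side knob [[0.579, -0.147, 0.163], [0.566, -0.011, 0.111]]
side amber_jar [[0.489, 0.122, 0.09]]
side white_bottle_a [[0.505, -0.411, -0.0], [0.663, -0.398, 0.001]]
side brown_jar_a [[0.794, -0.024, -0.001], [0.75, -0.199, 0.002]]
```

View pics/e.png

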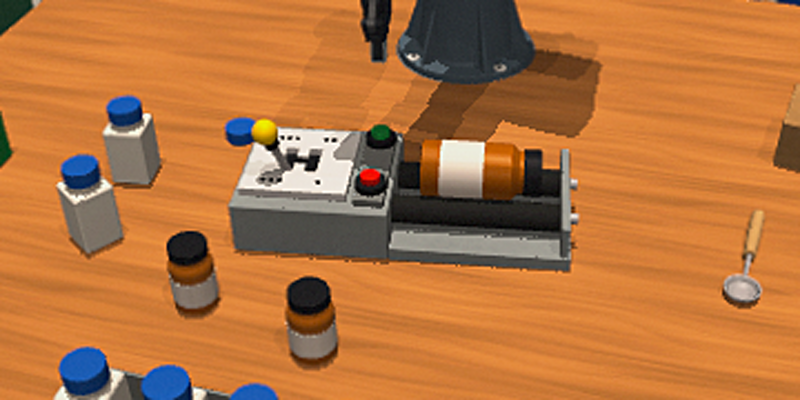

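The lever leans into slot three (knob at about (265,131) in the crop). Both buttons are up, the bystanders are where they were, and the gripper touches nothing.

```bash
python3 -c "
from plant import *
print(finish_job())"
```

```text
the job is handed in; nothing more can be done
None
```

The job is done and handed in at about 13 s of the 64 s allowed; handing in gives no verdict.

- **Lever:** I pushed the knob with the shut fingers from slot one back to the cross channel, across to the right, then forward into slot three. There it met the stop at about 10 N. The last measurement puts the knob at (0.578, -0.150, 0.167), within about 2 mm of where I predicted slot three from the gate's position and yaw. It stayed there after I let go.
- **Green button:** I pressed it until it bottomed out, at about 34 N with a stiff rise, and the picture showed it sunk into its housing. Then I released it.
- **Final checks:** Both buttons look up in the last picture. The jar, bottles and brown jars measured within a few mm of where they started. The scoop and blue cap I checked only by eye. The gripper is clear, with close to zero force.
- **Disagreements:** Some early network reports mixed up the knob, gate and slot points, and knob measurements while the fingers hid it were off by several mm. I used the unobstructed measurements instead.

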